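# Prop the ring case's lid open with its stay

### The arm

A 7-joint arm with a two-finger parallel gripper is mounted at the origin on a cart in front of the work surface, level with it; the furniture and walls round the work are solid. World frame = base frame: x ahead of the robot, y to its left, z up, the work surface at z = 0. Lengths are in m, angles in rad, forces in N, time in s.
With the tool pointing down it reaches from about 0.425 to 0.975 m from the base axis. Payload 16.7 kg.
Tool frame: the origin (TCP) lies between the finger pads; the fingertips stand 22 mm ahead of it and the grasp point (between the pads) lies 3 mm ahead of it; z points along the fingers, y is the line along which they close (so a half turn about z gives the same grasp; the last joint's range is limited). The gripper opens to 85 mm and grips with 20 to 120 N. Pads are 22 mm wide; open, the fingers measure 114 mm over their backs; the gripper's body (76 mm by 85 mm) begins 54 mm behind the grasp point. The pads swing forward as they close: fully open they stand 13 mm farther back than shut.
Start: joints at [1.177, 0.426, 0.074, 1.606, -0.034, 1.111, -0.067], TCP at [0.164, -0.655, 0.253] pointing down, gripper open.
Joint ranges: [-2.85, 2.85], [-0.5, 2.14], [-1.23, 1.37], [0.21, 2.46], [-1.02, 4.16], [0.16, 2.05], [-2.73, 2.73]. Speed limits (rad/s): [1.89, 1.89, 2.39, 2.39, 3.01, 3.01, 3.01].

### API

Orientations are given as a unit quaternion [x, y, z, w].
In Python, from workcell import manip, capture, ticket gives the robot as it stands.
- The arm moves only by the tool play_rows, never from a script. Its argument "deltas" is text: rows parted by semicolons, each of 5 numbers parted by spaces: the finger opening in m, from 0 to 0.0854, then the shift along the tool's x, y, z in m, then the turn about the tool's z in rad. In form: hand x y z spin; .... A call has exactly 5 rows; each row is the pose to reach, as a shift and turn from the pose commanded when the call began, along the tool's axes at that moment; what a row does not reach only later rows make up. A row lasts 1/12 s, in which the tool goes at most 41.7 mm and 7.16 degrees, less where a joint would pass 70% of its speed; a pose out of reach is approached as far as the arm can. A call with a gripper value outside its range is refused whole. The fingers move at their own pace and stop on an object; "force" is the grip in N (left out, the last holds). Time passes only in rows, so rows that repeat a pose let the fingers close, or fill a call up. It gives the time, the measured TCP pose, the force, the opening and the grip force at its end, in the units of the state.
- manip.state(): the state, without advancing time (a new reading comes with each control period).
- capture(name): name is "scene" or "top" or "wrist"; returns a dict with "pixels" (384x512x3 uint8, red, green, blue), "z_map" (384x512 float32, m along the optical axis (not along the pixel's ray), 0 where there is no reading), "vertical_fov" (degrees; the focal length in pixels is half the picture's height over the tangent of half this angle, whatever the lens; pixels are square), "cx", "cy" (the principal point, pixels), "dist_coeffs" ([k1, k2, p1, p2, k3] as OpenCV has them; the pictures are not rectified), "rvec" (rotation vector, rad) and "tvec" (3), from world to camera coordinates, as OpenCV has them. Camera axes: x right, y down, z forward; pixel columns grow to the right and rows downward; lengths in m; the calibration is good to about 2 mm. A picture is of the moment at which its call begins.
- ticket.job_done(): hands the job in; it is judged then, once.
The state is a dict: "time": time; "joint_pos": joint angles; "dq": joint speeds; "tau": joint torques, N m; "position": TCP position; "eef_rot": TCP orientation; "contact_force": force on the tool from outside, world axes, zero at the start; "moment": the same for the moment, N m; "grip_width": opening from 0.0 (shut) to 1.0 (fully open); "finger_force": force on a finger pad.
Only numpy, scipy, OpenCV 4.12 (cv2) and the standard library are available. Lean on these libraries where they do the work, as an engineer would, in place of code of your own. Each camera call takes 0.05 s, during which the arm holds its last target. There are 200 camera calls.

### The job

Open the lid of the plywood ring case on the machine table and prop it: raise the lid until it stands up by itself, flip the steel stay on the case's side right up over to its stop, then lower the lid until its catch plate rests on the stay. Leave the tape measure, the two offcuts and the push stick where they are.

Things in the scene. Friction and masses are not known exactly. Their poses are not given: they have to be found in the camera images.
- ring_case: Plywood case for spindle rings, 160 (x) x 130 (y) x 70 mm high, fixed to the table, lid on top. Origin: centre of its underside; x points from its front (handle side) to its back (hinge side), y to its left, z up. The lid's hinge line runs along y at x 80, z 70 mm. The stay pivots about a line along y at x -35, z 52 mm, its flat bar at y -82, just outside the right wall.
- case_lid (a joint): Lid angle in rad: 0 shut, grows as the front edge rises, stop at 1.35. 0.35 kg, 160 x 130 x 10 mm. The hinge is stiff: left above 0.95 the lid stands by itself, below about 0.8 it sinks slowly by its own weight. Above about 1.0 the stay can swing past below the catch plate; the lid lies on the raised stay at about 0.53.
- lid_handle (a point): Middle of the lid's handle, a round steel bar 10 mm thick, 72 mm long along the case's y, 45 mm in front of the lid's front edge (40 mm free between), on two legs. It is 205 mm from the hinge line and 6 mm above the plane of the lid's underside, and swings with the lid.
- case_stay (a joint): Stay angle in rad about its pivot: 0 lying level along the case's right side, pointing to the case's back; 1.571 upright; 1.75 against its stop, leaning 10 degrees towards the case's front. It stays where it is left (light friction).
- stay_grip (a point): Where to take the stay: on its cross pin, a round steel pin 12 mm thick along the case's y at the stay's free end, 90 mm from the pivot. This point is 158 mm to the right (-y) of the case's middle, 76 mm outside the stay's flat bar; the pin is free for 25 mm each way. The catch plate comes to rest on the pin's inner end.
- catch_plate (a point): Middle of the underside of the catch plate: a steel plate 50 x 31 x 4 mm that sticks out of the lid's right edge near the front, 110 to 160 mm from the hinge line, flush with the lid's underside.
- tape: Yellow tape measure, 36 x 78 x 61 mm, a bystander. Origin at the centre of its underside.
- offcut_1: Pale pine offcut, 50 x 110 x 32 mm, a bystander. Origin at the centre of its underside.
- offcut_2: Darker short offcut, 60 x 75 x 22 mm, a bystander. Origin at the centre of its underside.
- push_stick: Beech push stick, 62 x 320 x 16 mm, a bystander. Origin at the centre of its underside.

How it is judged:
By the outcome, as a careful person would: the job done as asked, in the order asked, and still so for the second after the job is handed in, with the robot touching nothing.
It also fails if it takes over 64 s, if anything falls off the work surface, if the arm or the gripper's body presses on something with over 40 N, if the wrist force passes 120 N, or if a joint passes its speed limit or range.

## Working session

There is one attempt and no reset: what is moved stays moved. The work goes in short steps, Python scripts to look and compute and a tool call to move; the robot and the scene stay as the last step left them, time stands still between calls to the robot, and variables do not carry over. Pictures are saved under pics/ and viewed, at most 10 in all, crops included, and the job is handed in when it is done.

Besides the shell and the picture viewer there is one more tool, called as name(argument=value, ...), one argument or row to a line, values as JSON. play_rows: Moves the arm, as the interface text tells. Its arguments: {"type":"object","properties":{"deltas":{"type":"string"},"force":{"type":"number"}},"required":["deltas"]}

```bash
mkdir -p pics; cat > h.py <<'E'
import numpy as np,cv2
from scipy.spatial.transform import Rotation as R
from workcell import manip,capture,ticket
def cloud(c):
    H,W=c["z_map"].shape;f=H/2/np.tan(np.radians(c["vertical_fov"])/2)
    K=np.array([[f,0,c["cx"]],[0,f,c["cy"]],[0,0,1.]])
    u,v=np.meshgrid(np.arange(W),np.arange(H))
    p=cv2.undistortPoints(np.stack([u,v],-1).reshape(-1,1,2).astype(np.float64),K,np.array(c["dist_coeffs"])).reshape(H,W,2)
    z=c["z_map"];P=np.dstack([p[...,0]*z,p[...,1]*z,z])
    Rm=cv2.Rodrigues(np.array(c["rvec"],float))[0]
    X=(P-np.array(c["tvec"]).ravel())@Rm
    X[z==0]=np.nan
    return X
E
python3 - <<'E'
from h import *
s=manip.state();print(s)
ims=[]
for n in("scene","top"):
    c=capture(n);np.savez(n+".npz",X=cloud(c),p=c["pixels"])
    cv2.imwrite(f"pics/{n}0.png",cv2.cvtColor(c["pixels"],cv2.COLOR_RGB2BGR))
E
```

```text
{'time': 0.0, 'joint_pos': array([ 1.1765463 ,  0.42673418,  0.07385587,  1.60661909, -0.03407628,
        1.11081498, -0.0670795 ]), 'dq': array([-1.95178945e-03, -1.63082590e-03,  4.18037034e-05,  8.80672349e-04,
       -3.96350978e-04,  2.48480968e-04,  4.42205073e-04]), 'tau': array([-2.64031609e-03, -9.49837303e+01,  3.75931397e+00, -4.63528061e+01,
        1.91082089e-02,  9.94242757e-03, -3.50650248e-05]), 'position': array([ 0.16343052, -0.65451407,  0.25260396]), 'eef_rot': array([ 9.92521640e-01,  1.22067036e-01, -1.39922732e-04, -6.43144490e-04]), 'contact_force': array([ 0.3156681 ,  0.13541363, -0.37021015]), 'moment': array([ 0.01459481, -0.02258447, -0.0034828 ]), 'finger_force': 0.0, 'grip_width': 0.9996094466990265}
```

View pics/scene0.png

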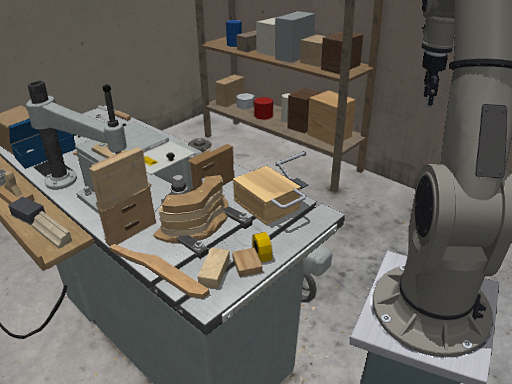

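View pics/top0.png

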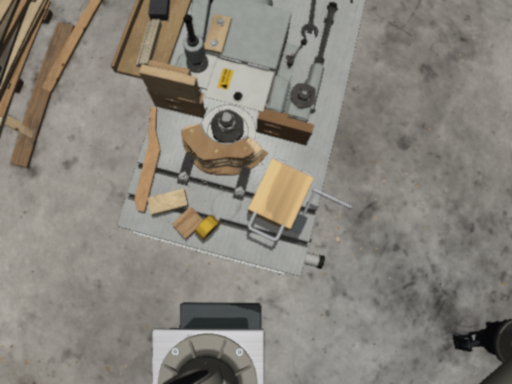

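The scene shows the lid at about (268,185) with its handle at (288,200) towards the robot. In the top view the lid is centred at (281,194), the handle at (265,238), and the stay pin's end at (350,206). Next I'll fit the pose.

```bash
python3 - <<'E'
from h import *
for n,box in(("top",(235,145,365,255)),("scene",(225,140,330,225))):
    d=np.load(n+".npz");X=d["X"];x0,y0,x1,y1=box
    P=X[y0:y1,x0:x1].reshape(-1,3);P=P[np.isfinite(P[:,0])]
    print(n,"floor z hist",np.histogram(P[:,2],bins=np.arange(-.02,.2,.01)))
    m=P[(P[:,2]>.07)&(P[:,2]<.1)]
    c=np.median(m,0);m=m[np.linalg.norm(m[:,:2]-c[:2],axis=1)<.125]
    r=cv2.minAreaRect(m[:,:2].astype(np.float32));print(r,np.median(m[:,2]),len(m), c)
    # interior-only rect: trimmed
    q=P[(P[:,2]>.02)&(np.linalg.norm(P[:,:2]-c[:2],axis=1)<.26)&(np.linalg.norm(P[:,:2]-c[:2],axis=1)>.11)]
    print(np.round(q[::max(1,len(q)//40)],3).tolist())
E
```

```text
top floor z hist (array([  12, 2910, 1606,  275,  255,   76,   36,   36,  109, 2148, 1021,
        232,   79,  205,    9,    0,    0,    0,    0,    0,    0]), array([-0.02, -0.01,  0.  ,  0.01,  0.02,  0.03,  0.04,  0.05,  0.06,
        0.07,  0.08,  0.09,  0.1 ,  0.11,  0.12,  0.13,  0.14,  0.15,
        0.16,  0.17,  0.18,  0.19]))
((0.5008292198181152, -0.22081461548805237), (0.18502023816108704, 0.21891243755817413), 64.7496566772461) 0.07888314236060084 3204 [ 0.52040035 -0.20527738  0.07909805]
[[0.658, -0.077, 0.114], [0.655, -0.077, 0.114], [0.662, -0.146, 0.092], [0.658, -0.146, 0.096], [0.655, -0.14, 0.096], [0.652, -0.132, 0.095], [0.645, -0.123, 0.112], [0.641, -0.115, 0.114], [0.638, -0.107, 0.117], [0.635, -0.099, 0.118], [0.632, -0.093, 0.115], [0.63, -0.085, 0.115], [0.626, -0.083, 0.118], [0.623, -0.08, 0.119], [0.622, -0.082, 0.111], [0.622, -0.077, 0.1], [0.628, -0.183, 0.078], [0.622, -0.085, 0.077], [0.623, -0.096, 0.064], [0.626, -0.116, 0.037], [0.623, -0.096, 0.025], [0.617, -0.096, 0.026], [0.609, -0.09, 0.022], [0.597, -0.09, 0.022], [0.585, -0.108, 0.024],
[... 1157 characters left out ...]
701, -0.26, 0.093], [0.703, -0.257, 0.09], [0.516, -0.343, 0.092], [0.7, -0.263, 0.08], [0.693, -0.289, 0.066], [0.694, -0.284, 0.06], [0.693, -0.269, 0.06], [0.697, -0.275, 0.049], [0.7, -0.273, 0.042], [0.7, -0.26, 0.041], [0.702, -0.251, 0.038], [0.701, -0.254, 0.029], [0.626, -0.18, 0.078], [0.627, -0.179, 0.036], [0.405, -0.181, 0.079], [0.411, -0.161, 0.079], [0.427, -0.128, 0.084], [0.625, -0.119, 0.022], [0.611, -0.119, 0.023], [0.598, -0.114, 0.026], [0.609, -0.099, 0.025], [0.58, -0.102, 0.029], [0.608, -0.091, 0.02], [0.593, -0.088, 0.023], [0.584, -0.085, 0.024], [0.574, -0.085, 0.024], [0.56, -0.083, 0.027], [0.541, -0.084, 0.029], [0.562, -0.075, 0.021], [0.531, -0.077, 0.026]]
```

```bash
cat > fit.py <<'E'
from h import *
from scipy.optimize import minimize
res=[]
for n,box in(("top",(235,145,365,255)),("scene",(225,140,330,225))):
    d=np.load(n+".npz");X=d["X"];p=d["p"].astype(int)
    m=np.zeros(X.shape[:2],bool);x0,y0,x1,y1=box;m[y0:y1,x0:x1]=1
    m&=(X[...,2]>.068)&(X[...,2]<.095)&(p[...,0]-p[...,2]>45)&(np.linalg.norm(X[...,:2]-[.52,-.2],axis=-1)<.13)
    m=cv2.morphologyEx(m.astype(np.uint8),cv2.MORPH_OPEN,np.ones((3,3)))>0
    P=X[m];r=cv2.minAreaRect(P[:,:2].astype(np.float32));print(n,m.sum(),r,np.median(P[:,2]))
    # robust: axis extents percentiles at the yaw
    y=np.radians(r[2]-90);A=np.array([[np.cos(y),np.sin(y)],[-np.sin(y),np.cos(y)]])
    q=P[:,:2]@A.T;lo,hi=np.percentile(q,[.7,99.3],axis=0);print(hi-lo,(lo+hi)/2@A, np.degrees(y))
    # handle and pin
    c=(lo+hi)/2@A
    Q=X[y0:y1,x0:x1].reshape(-1,3);Q=Q[np.isfinite(Q[:,0])];L=(Q[:,:2]-c)@A.T
    h=(abs(L[:,0]+.125)<.02)&(abs(L[:,1])<.03)&(Q[:,2]>.06);print("handle",h.sum(),L[h].mean(0),Q[h].mean(0))
    s=(L[:,1]<-.1)&(L[:,1]>-.2)&(Q[:,2]>.07)&(abs(L[:,0])<.1);print("pin",s.sum(),np.median(L[s],0),np.median(Q[s],0),L[s].min(0),L[s].max(0))
    print("pin line slope",np.polyfit(L[s][:,1],L[s][:,0],1))
E
python3 fit.py
```

```text
top 2600 ((0.5314238667488098, -0.20443111658096313), (0.1292821764945984, 0.16019554436206818), 64.7496566772461) 0.07902689970914441
[0.15684362 0.12670566] [ 0.53129712 -0.20413148] -25.250343322753906
handle 80 [-0.12511372  0.00057845] [ 0.41838445 -0.15023802  0.079042  ]
pin 145 [ 0.04262266 -0.14620786] [ 0.50866237 -0.35390727  0.09819386] [ 0.0374527  -0.19105999] [ 0.05006636 -0.10070911]
pin line slope [-0.00217808  0.04262984]
scene 1275 ((0.5315182209014893, -0.2035997360944748), (0.13006077706813812, 0.1624782532453537), 65.560302734375) 0.0831305120748903
[0.15721437 0.12655273] [ 0.53197882 -0.2040049 ] -24.439697265625
handle 62 [-0.12576029 -0.00050617] [ 0.41727758 -0.15243425  0.0813568 ]
pin 98 [ 0.04102616 -0.1481987 ] [ 0.50794446 -0.35578094  0.1017678 ] [ 0.03297004 -0.19347499] [ 0.04886266 -0.10004592]
pin line slope [0.01440653 0.04337479]
```

```bash
cat >> h.py <<'E'
C=np.array([.5316,-.204]);YAW=np.radians(-25.0)
A=np.array([[np.cos(YAW),np.sin(YAW)],[-np.sin(YAW),np.cos(YAW)]])
def lidpt(a,l=.205,n=.006): return np.array([.08-l*np.cos(a)+n*np.sin(a),.0,.07+l*np.sin(a)+n*np.cos(a)])
def staypt(b): return np.array([-.035+.09*np.cos(b),-.158,.052+.09*np.sin(b)])
def here():
    s=manip.state();p=s["position"];return np.r_[A@(p[:2]-C),p[2]-.003],s   # grasp point in case frame
def to(target,label=""):
    g,s=here();w=np.r_[A.T@target[:2]+C,target[2]+.003]-s["position"]
    print(label,"shift tool",np.round(R.from_quat(s["eef_rot"]).inv().apply(w),4))
def rep():
    g,s=here();y=R.from_quat(s["eef_rot"]).as_matrix()[:,1]
    print("t",round(s["time"],2),"grasp case",np.round(g,4),"F",np.round(s["contact_force"],1),"grip",round(s["grip_width"]*.0854,4),s["finger_force"],"spin needed",round(-(YAW-np.arctan2(y[1],y[0])),4),"q",np.round(s["joint_pos"],2))
E
python3 -c "
from h import *
rep();t=lidpt(0);to(t,'handle');to(t+[0,0,.1],'above')"
```

```text
t 0.1 grasp case [-0.1432 -0.5639  0.2497] F [ 0.2 -0.2  0. ] grip 0.0852 0.0 spin needed -0.8897 q [ 1.18  0.43  0.07  1.61 -0.03  1.11 -0.07]
handle shift tool [ 0.3692 -0.4264  0.1741]
above shift tool [ 0.3692 -0.4265  0.0741]
```

play_rows(
  deltas="0.034 0.02 -0.02 0 -0.12; 0.034 0.045 -0.052 0 -0.24; 0.034 0.07 -0.08 0 -0.36; 0.034 0.095 -0.11 0 -0.48; 0.034 0.12 -0.14 0 -0.6",
  force=40,
)

```text
time: 0.52
position: [0.2464, -0.4881, 0.253]
eef_rot: [0.911, 0.413, -0.0, -0.0]
contact_force: [2.1, -0.6, 0.4]
grip_width: 0.399
finger_force: 0.0
```

```bash
python3 -c "
from h import *
rep();t=lidpt(0);to(t,'handle');to(t+[0,0,.1],'above')"
```

```text
t 0.52 grasp case [-0.1384 -0.378   0.25  ] F [ 2.1 -0.6  0.4] grip 0.034 0.0 spin needed -0.2839 q [ 1.08  0.22 -0.11  1.89  0.03  1.03  0.24]
handle shift tool [ 0.3666 -0.0929  0.174 ]
above shift tool [ 0.3666 -0.093   0.074 ]
```

play_rows(
  deltas="0.034 0.035 -0.009 0 -0.1; 0.034 0.07 -0.018 0 -0.2; 0.034 0.105 -0.027 0.01 -0.284; 0.034 0.14 -0.036 0.02 -0.284; 0.034 0.175 -0.045 0.03 -0.284",
)

```text
time: 0.93
position: [0.3289, -0.3276, 0.2231]
eef_rot: [0.845, 0.535, 0.0, 0.0]
contact_force: [1.7, -0.5, 0.8]
grip_width: 0.396
finger_force: 0.0
```

```bash
python3 -c "
from h import *
rep();t=lidpt(0);to(t,'handle');to(t+[0,0,.1],'above')"
```

```text
t 0.93 grasp case [-0.1315 -0.1977  0.2201] F [ 1.7 -0.5  0.8] grip 0.0338 0.0 spin needed -0.0054 q [ 0.9   0.13 -0.27  2.08  0.04  0.94  0.16]
handle shift tool [0.1978 0.0054 0.144 ]
above shift tool [0.1978 0.0054 0.044 ]
```

play_rows(
  deltas="0.034 0.04 0.001 0.01 -0.005; 0.034 0.08 0.002 0.02 -0.005; 0.034 0.12 0.003 0.03 -0.005; 0.034 0.16 0.004 0.04 -0.005; 0.034 0.198 0.005 0.044 -0.005",
)

```text
time: 1.35
position: [0.4177, -0.1502, 0.1783]
eef_rot: [0.844, 0.537, -0.0, -0.0]
contact_force: [0.7, -0.5, -0.2]
grip_width: 0.396
finger_force: 0.0
```

play_rows(
  deltas="0.034 0 0 0.02 0; 0.034 0 0 0.04 0; 0.034 0 0 0.055 0; 0.034 0 0 0.06 0; 0.034 0 0 0.06 0",
)

```text
time: 1.77
position: [0.4171, -0.1521, 0.1183]
eef_rot: [0.844, 0.537, -0.001, -0.001]
contact_force: [-0.6, 1.0, -0.3]
grip_width: 0.396
finger_force: 0.0
```

```bash
python3 -c "
from h import *
rep();t=lidpt(0);to(t,'handle')
c=capture('wrist');cv2.imwrite('pics/w1.png',cv2.cvtColor(c['pixels'],cv2.COLOR_RGB2BGR))"
```

```text
t 1.77 grasp case [-0.1257 -0.0013  0.1153] F [-0.6  1.  -0.3] grip 0.0338 0.0 spin needed -0.0006 q [ 0.58  0.27 -0.42  2.21  0.17  0.7  -0.4 ]
handle shift tool [0.0013 0.0008 0.0393]
```

View pics/w1.png

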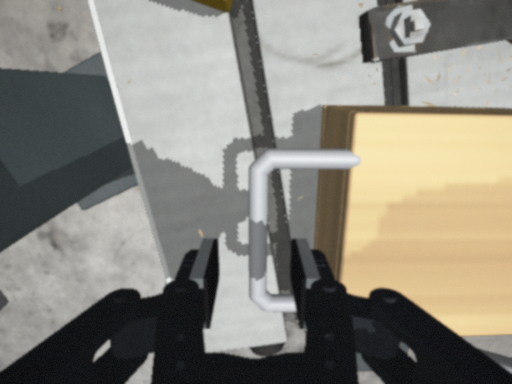

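The bar (column 258, rows 155–305) lies between the fingers (columns 205 and 300). Descend and close.

play_rows(
  deltas="0.034 0.001 0 0.015 0; 0.034 0.001 0 0.03 0; 0.034 0.001 0 0.039 0; 0.034 0.001 0 0.039 0; 0.0 0.001 0 0.039 0",
)

```text
time: 2.23
position: [0.4184, -0.1516, 0.0808]
eef_rot: [0.844, 0.537, -0.0, -0.0]
contact_force: [0.4, -0.7, 0.4]
grip_width: 0.271
finger_force: 0.0
```

play_rows(
  deltas="0.0 0 0 0 0; 0.0 0 0 0 0; 0.0 0 0 0 0; 0.0 0 0 0 0; 0.0 0 0 0 0",
)

```text
time: 2.65
position: [0.419, -0.1518, 0.0811]
eef_rot: [0.844, 0.537, 0.001, 0.001]
contact_force: [2.1, -1.6, 8.3]
grip_width: 0.095
finger_force: 39.7
```

```bash
python3 -c "
from h import *
rep();g0=lidpt(0)
for a in np.arange(0.1,1.3,.1): print(round(a,2),np.round(lidpt(a)-g0,3))
"
```

```text
t 2.65 grasp case [-0.1241 -0.0002  0.0781] F [ 2.1 -1.6  8.3] grip 0.0081 39.6995347738266 spin needed -0.0009 q [ 0.55  0.34 -0.4   2.23  0.23  0.61 -0.45]
0.1 [0.002 0.    0.02 ]
0.2 [0.005 0.    0.041]
0.3 [0.011 0.    0.06 ]
0.4 [0.019 0.    0.079]
0.5 [0.028 0.    0.098]
0.6 [0.039 0.    0.115]
0.7 [0.052 0.    0.131]
0.8 [0.066 0.    0.145]
0.9 [0.082 0.    0.158]
1.0 [0.099 0.    0.17 ]
1.1 [0.117 0.    0.179]
1.2 [0.136 0.    0.187]
```

play_rows(
  deltas="0 0 0.001 -0.01 0; 0 0 0.002 -0.02 0; 0 0 0.003 -0.031 0; 0 0 0.005 -0.041 0; 0 0 0.008 -0.05 0",
)

```text
time: 3.07
position: [0.4257, -0.155, 0.1315]
eef_rot: [0.844, 0.537, 0.0, 0.0]
contact_force: [2.6, -0.8, -5.4]
grip_width: 0.094
finger_force: 38.9
```

```bash
cat >> h.py <<'E'
def lidang():
    g,_=here();return np.arctan2(g[2]-.07,.08-g[0])-np.arctan2(.006,.205),np.hypot(g[2]-.07,.08-g[0])
E
python3 -c "
from h import *
rep();print(lidang())
"
```

```text
t 3.07 grasp case [-0.1167 -0.0003  0.1285] F [ 2.6 -0.8 -5.4] grip 0.0081 38.90152931213379 spin needed -0.0009 q [ 0.59  0.26 -0.43  2.18  0.16  0.73 -0.38]
(np.float64(0.2596752266059035), np.float64(0.20516245428308688))
```

play_rows(
  deltas="0 0 0.003 -0.01 0; 0 0 0.007 -0.02 0; 0 0 0.011 -0.029 0; 0 0 0.0155 -0.0385 0; 0 0 0.02 -0.048 0",
)

```text
time: 3.48
position: [0.4432, -0.1632, 0.1789]
eef_rot: [0.844, 0.537, -0.001, -0.001]
contact_force: [-0.3, -0.1, -4.5]
grip_width: 0.096
finger_force: 38.8
```

play_rows(
  deltas="0 0 0.0055 -0.0085 0; 0 0 0.011 -0.017 0; 0 0 0.0175 -0.025 0; 0 0 0.024 -0.033 0; 0 0 0.031 -0.04 0",
)

```text
time: 3.9
position: [0.4698, -0.1757, 0.219]
eef_rot: [0.844, 0.537, -0.002, -0.002]
contact_force: [-24.4, 10.3, 18.0]
grip_width: 0.099
finger_force: 40.7
```

```bash
python3 -c "
from h import *
rep();print(lidang());to(lidpt(.95),'.95');to(lidpt(1.15),'1.15')
"
```

```text
t 3.9 grasp case [-0.068  -0.0005  0.216 ] F [-24.4  10.3  18. ] grip 0.0084 40.720209181308746 spin needed -0.0006 q [ 0.61  0.21 -0.43  2.    0.11  0.96 -0.31]
(np.float64(0.7493056107572261), np.float64(0.20788178385125244))
.95 shift tool [ 0.0005  0.0335 -0.0244]
1.15 shift tool [ 0.0005  0.0695 -0.044 ]
```

```bash
python3 -c "
from h import *
c=capture('scene');cv2.imwrite('pics/s2.png',cv2.cvtColor(cv2.resize(c['pixels'][100:260,200:400],(800,640))[:600],cv2.COLOR_RGB2BGR))
X=cloud(c);rep()"
```

```text
t 3.95 grasp case [-0.0667 -0.0004  0.2173] F [-26.5   9.7  25.8] grip 0.0083 41.45835131406784 spin needed -0.0008 q [ 0.61  0.21 -0.43  2.    0.11  0.96 -0.31]
```

View pics/s2.png

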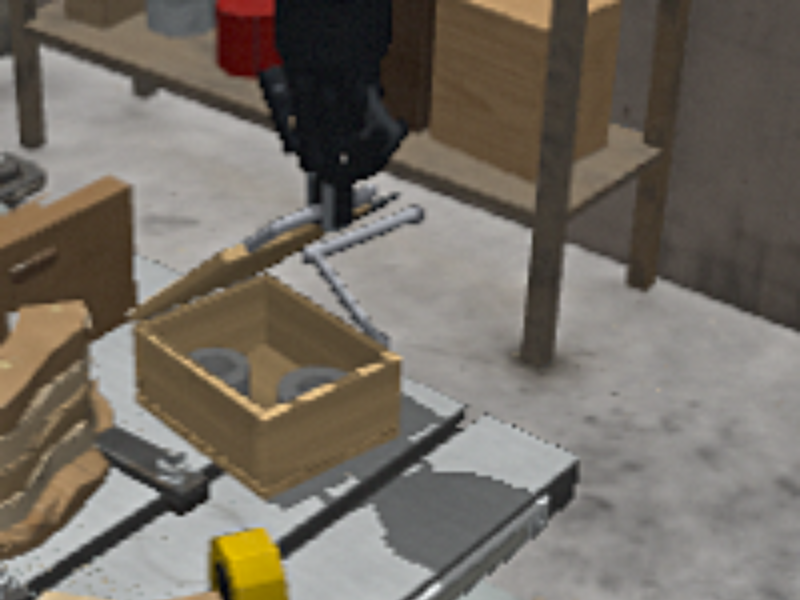

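play_rows(
  deltas="0 0 -0.0015 -0.0015 0; 0 0 -0.002 -0.002 0; 0 0 -0.002 -0.002 0; 0 0 -0.002 -0.002 0; 0 0 -0.002 -0.002 0",
  force=20,
)

```text
time: 4.37
position: [0.4707, -0.1761, 0.2207]
eef_rot: [0.844, 0.537, 0.0, 0.001]
contact_force: [4.2, -3.9, -6.5]
grip_width: 0.1
finger_force: 38.1
```

```bash
python3 -c "
from h import *
rep();print(lidang(),manip.state()['moment'])
c=capture('wrist');cv2.imwrite('pics/w2.png',cv2.cvtColor(c['pixels'],cv2.COLOR_RGB2BGR))"
```

```text
t 4.37 grasp case [-0.067  -0.0005  0.2177] F [ 4.2 -3.9 -6.5] grip 0.0085 38.11681151390076 spin needed -0.0009 q [ 0.61  0.21 -0.43  2.    0.11  0.95 -0.31]
(np.float64(0.758689731475497), np.float64(0.20840356039098565)) [-0.45322955 -0.65376278 -0.06980672]
```

View pics/w2.png

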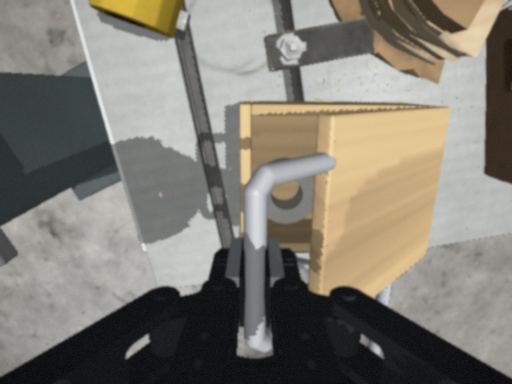

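Lid at about 0.76, bar still held between the fingers (255,260); the force vanished after a small radial shift. Continuing.

play_rows(
  deltas="0 0 0.006 -0.006 0; 0 0 0.0115 -0.0112 0; 0 0 0.019 -0.0178 0; 0 0 0.0275 -0.024 0; 0 0 0.036 -0.03 0",
)

```text
time: 4.83
position: [0.503, -0.1913, 0.2513]
eef_rot: [0.844, 0.537, -0.0, -0.0]
contact_force: [-5.0, -0.5, -0.0]
grip_width: 0.099
finger_force: 37.6
```

```bash
python3 -c "
from h import *
rep();print(lidang())"
```

```text
t 4.83 grasp case [-0.0313 -0.0006  0.2483] F [-5.  -0.5 -0. ] grip 0.0084 37.62803792953491 spin needed -0.001 q [ 0.61  0.23 -0.42  1.89  0.11  1.04 -0.3 ]
(np.float64(0.9833654270914697), np.float64(0.2102068394150261))
```

play_rows(
  deltas="0 0 0.008 -0.005 0; 0 0 0.016 -0.0095 0; 0 0 0.024 -0.0135 0; 0 0 0.032 -0.017 0; 0 0 0.032 -0.017 0",
)

```text
time: 5.25
position: [0.5332, -0.2054, 0.2691]
eef_rot: [0.844, 0.537, 0.0, 0.001]
contact_force: [-6.3, -1.7, 9.2]
grip_width: 0.099
finger_force: 38.6
```

```bash
python3 -c "
from h import *
rep();print(lidang())"
```

```text
t 5.25 grasp case [ 0.0021 -0.0006  0.2661] F [-6.3 -1.7  9.2] grip 0.0085 38.559393882751465 spin needed -0.0013 q [ 0.6   0.27 -0.41  1.8   0.12  1.09 -0.29]
(np.float64(1.1633425938766664), np.float64(0.21100520710666865))
```

play_rows(
  deltas="0.03 0 0 0 0; 0.03 0 0 0 0; 0.03 0 0 -0.005 0; 0.03 0 0 -0.02 0; 0.03 0 0 -0.045 0",
)

```text
time: 5.67
position: [0.5307, -0.204, 0.3114]
eef_rot: [0.843, 0.537, -0.001, -0.001]
contact_force: [0.8, -0.3, 0.1]
grip_width: 0.349
finger_force: 0.0
```

```bash
python3 - <<'E'
from h import *
rep();to(staypt(.5)+[0,0,.16],'above stay')
c=capture('top');X=cloud(c);cv2.imwrite('pics/t3.png',cv2.cvtColor(cv2.resize(c['pixels'][130:270,220:380],(640,560)),cv2.COLOR_RGB2BGR))
Q=X.reshape(-1,3);Q=Q[np.isfinite(Q[:,0])];L=np.c_[(Q[:,:2]-C)@A.T,Q[:,2]]
s=L[(L[:,1]<-.12)&(L[:,1]>-.2)&(L[:,2]>.07)&(L[:,2]<.2)&(abs(L[:,0])<.1)];print("pin",len(s),np.median(s,0),s.min(0),s.max(0))
E
```

```text
t 5.67 grasp case [-0.0008 -0.0004  0.3084] F [ 0.8 -0.3  0.1] grip 0.0298 0.0 spin needed -0.0003 q [ 0.61  0.23 -0.42  1.76  0.1   1.18 -0.28]
above stay shift tool [-0.1576  0.045   0.0531]
pin 39 [ 0.04152751 -0.18131555  0.09925578] [ 0.03586117 -0.19122905  0.09511874] [ 0.04816223 -0.16772834  0.10523965]
```

View pics/t3.png

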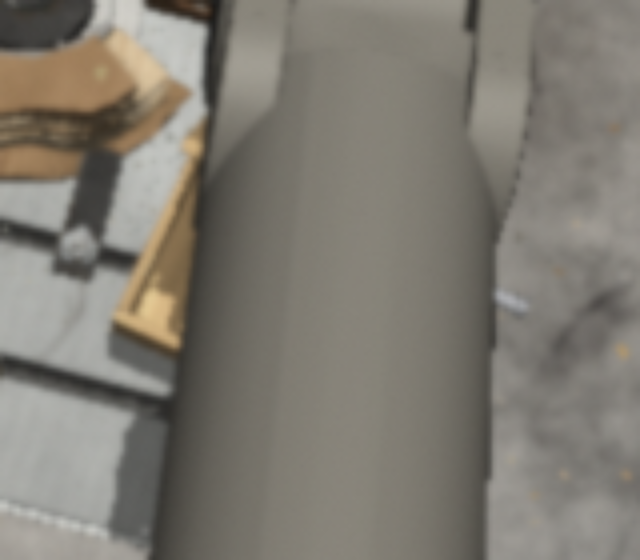

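The top view is mostly blocked by the arm, but the pin tip at (510,300) is unmoved: case (0.042, −0.158, ~0.095). Going there.

play_rows(
  deltas="0.036 -0.03 0.005 -0.005 0; 0.036 -0.065 0.012 -0.005 0; 0.036 -0.1 0.022 -0.005 0; 0.036 -0.135 0.034 -0.005 0; 0.036 -0.167 0.043 -0.005 0",
)

```text
time: 6.13
position: [0.4994, -0.3761, 0.3181]
eef_rot: [0.844, 0.537, 0.0, 0.001]
contact_force: [0.3, 0.9, 0.5]
grip_width: 0.421
finger_force: 0.0
```

play_rows(
  deltas="0.036 0 0 0.03 0; 0.036 0 0 0.065 0; 0.036 0 0 0.1 0; 0.036 0 0 0.13 0; 0.036 0 0 0.14 0",
)

```text
time: 6.55
position: [0.4983, -0.3729, 0.1734]
eef_rot: [0.844, 0.537, -0.001, -0.002]
contact_force: [-0.7, 0.2, -0.1]
grip_width: 0.422
finger_force: 0.0
```

```bash
python3 - <<'E'
from h import *
rep();to(np.array([.042,-.167,.095]),'pin')
c=capture('wrist');cv2.imwrite('pics/w4.png',cv2.cvtColor(c['pixels'],cv2.COLOR_RGB2BGR))
E
```

```text
t 6.55 grasp case [ 0.0412 -0.1671  0.1704] F [-0.7  0.2 -0.1] grip 0.036 0.0 spin needed -0.0005 q [ 0.78  0.44 -0.31  1.78  0.16  0.95 -0.03]
pin shift tool [0.0001 0.0012 0.0754]
```

View pics/w4.png

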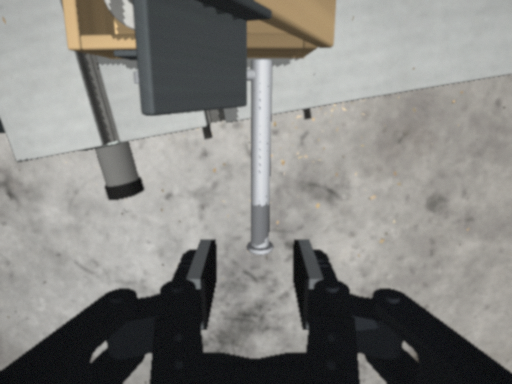

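The pin (column 260, end flange at row 247) is centred between the fingers. Descend and grip.

play_rows(
  deltas="0.036 0 0.001 0.025 0; 0.036 0 0.001 0.05 0; 0.036 0 0.001 0.07 0; 0.036 0 0.001 0.075 0; 0.036 0 0.001 0.075 0",
)

```text
time: 7.02
position: [0.501, -0.3743, 0.1027]
eef_rot: [0.844, 0.537, -0.0, -0.0]
contact_force: [-0.1, -0.2, 0.4]
grip_width: 0.419
finger_force: 0.0
```

play_rows(
  deltas="0.0 0 0 0 0; 0.0 0 0 0 0; 0.0 0 0 0 0; 0.0 0 0 0 0; 0.0 0 0 0 0",
  force=25,
)

```text
time: 7.43
position: [0.5015, -0.3749, 0.1035]
eef_rot: [0.844, 0.537, 0.0, 0.001]
contact_force: [3.0, -2.5, 1.9]
grip_width: 0.129
finger_force: 26.4
```

```bash
python3 - <<'E'
from h import *
rep();g,_=here();p=g-[-.035,0,.052];print("b",np.arctan2(p[2],p[0]),np.hypot(p[2],p[0]))
b0=np.arctan2(p[2],p[0])
for b in np.arange(b0,1.8,.1): print(round(b,2),np.round(staypt(b)-staypt(b0),4)[[0,2]])
E
```

```text
t 7.43 grasp case [ 0.0449 -0.1676  0.1005] F [ 3.  -2.5  1.9] grip 0.011 26.358773410320282 spin needed -0.0009 q [ 0.76  0.53 -0.29  1.83  0.2   0.82 -0.07]
b 0.5450591595806067 0.09345782272815532
0.55 [0. 0.]
0.65 [-0.005   0.0074]
0.75 [-0.0108  0.0144]
0.85 [-0.0172  0.0207]
0.95 [-0.0242  0.0263]
1.05 [-0.0318  0.0312]
1.15 [-0.0398  0.0353]
1.25 [-0.0482  0.0386]
1.35 [-0.0568  0.0411]
1.45 [-0.0657  0.0426]
1.55 [-0.0746  0.0433]
1.65 [-0.0836  0.0431]
1.75 [-0.0926  0.042 ]
```

play_rows(
  deltas="0 0 -0.005 -0.0074 0; 0 0 -0.011 -0.0144 0; 0 0 -0.0172 -0.0207 0; 0 0 -0.0242 -0.0263 0; 0 0 -0.0318 -0.0312 0",
)

```text
time: 7.85
position: [0.4759, -0.3632, 0.1371]
eef_rot: [0.844, 0.537, 0.003, 0.005]
contact_force: [15.7, -9.8, 18.1]
grip_width: 0.123
finger_force: 26.7
```

```bash
cat >> h.py <<'E'
def stayang():
    g,_=here();p=g-[-.035,0,.052];return np.arctan2(p[2],p[0]),np.hypot(p[2],p[0])
E
python3 -c "
from h import *
rep();print(stayang())"
```

```text
t 7.85 grasp case [ 0.0168 -0.1678  0.1341] F [15.7 -9.8 18.1] grip 0.0105 26.748587787151337 spin needed -0.0007 q [ 0.79  0.44 -0.31  1.87  0.17  0.84 -0.04]
(np.float64(1.0077282026463694), np.float64(0.09706601565532741))
```

play_rows(
  deltas="0 0 0.001 -0.004 0; 0 0 -0.0068 -0.0084 0; 0 0 -0.015 -0.012 0; 0 0 -0.0238 -0.015 0; 0 0 -0.0326 -0.017 0",
)

```text
time: 8.27
position: [0.4432, -0.3475, 0.1518]
eef_rot: [0.844, 0.537, 0.001, 0.001]
contact_force: [3.6, -1.9, 2.8]
grip_width: 0.128
finger_force: 26.0
```

```bash
python3 -c "
from h import *
rep();print(stayang())"
```

```text
t 8.27 grasp case [-0.0195 -0.1674  0.1488] F [ 3.6 -1.9  2.8] grip 0.011 26.032914519309998 spin needed -0.0007 q [ 0.81  0.38 -0.32  1.94  0.15  0.85 -0.03]
(np.float64(1.411616779791606), np.float64(0.09807746034061363))
```

play_rows(
  deltas="0 0 -0.009 -0.001 0; 0 0 -0.018 -0.0013 0; 0 0 -0.026 -0.0005 0; 0 0 -0.0317 0.0003 0; 0 0 -0.035 0.001 0",
)

```text
time: 8.68
position: [0.4136, -0.3334, 0.1511]
eef_rot: [0.843, 0.537, 0.002, 0.004]
contact_force: [28.8, -13.5, -0.7]
grip_width: 0.126
finger_force: 27.2
```

```bash
python3 -c "
from h import *
rep();print(stayang())"
```

```text
t 8.68 grasp case [-0.0522 -0.1671  0.1481] F [ 28.8 -13.5  -0.7] grip 0.0107 27.15653657913208 spin needed -0.0002 q [ 0.83  0.33 -0.32  2.01  0.14  0.81 -0.01]
(np.float64(1.7481261142198103), np.float64(0.09760465149841636))
```

play_rows(
  deltas="0 0 0.003 0 0; 0.036 0 0.004 0 0; 0.036 0 0.004 0 0; 0.036 0 0.004 -0.005 0; 0.036 0 0.004 -0.025 0",
)

```text
time: 9.1
position: [0.4124, -0.3327, 0.1722]
eef_rot: [0.844, 0.537, -0.001, -0.003]
contact_force: [-0.1, -0.1, 0.9]
grip_width: 0.421
finger_force: 0.0
```

play_rows(
  deltas="0.036 0 0 -0.03 0; 0.036 0 0 -0.065 0; 0.036 0 0 -0.1 0; 0.036 0 0 -0.14 0; 0.036 0 0 -0.15 0",
)

```text
time: 9.52
position: [0.4152, -0.3344, 0.3304]
eef_rot: [0.844, 0.537, 0.001, 0.003]
contact_force: [0.2, -0.8, 0.5]
grip_width: 0.419
finger_force: 0.0
```

```bash
python3 - <<'E'
from h import *
rep();to(np.array([.0015,0,.31]),'above handle')
for n in("scene","top"):
    c=capture(n);X=cloud(c)
    if n=="scene": cv2.imwrite('pics/s5.png',cv2.cvtColor(cv2.resize(c['pixels'][90:230,200:380],(792,616))[:600],cv2.COLOR_RGB2BGR))
    Q=X.reshape(-1,3);Q=Q[np.isfinite(Q[:,0])];L=np.c_[(Q[:,:2]-C)@A.T,Q[:,2]]
    s=L[(L[:,1]<-.11)&(L[:,1]>-.2)&(L[:,2]>.09)&(L[:,2]<.17)&(abs(L[:,0])<.1)];print(n,"pin",len(s),np.median(s,0) if len(s) else 0)
    h=L[(abs(L[:,1])<.03)&(L[:,2]>.24)&(L[:,2]<.29)&(abs(L[:,0])<.05)];print("handle",len(h),np.median(h,0) if len(h) else 0)
E
```

```text
t 9.52 grasp case [-0.0504 -0.1674  0.3274] F [ 0.2 -0.8  0.5] grip 0.0358 0.0 spin needed -0.0007 q [ 0.86  0.15 -0.34  1.81  0.05  1.19  0.07]
above handle shift tool [0.1674 0.0517 0.0174]
scene pin 91 [-0.05356946 -0.15277909  0.14792531]
handle 70 [-0.00074142 -0.00051356  0.26568825]
top pin 136 [-0.05220561 -0.15114021  0.14417854]
handle 107 [ 1.65403733e-04 -3.72482207e-04  2.62724843e-01]
```

View pics/s5.png

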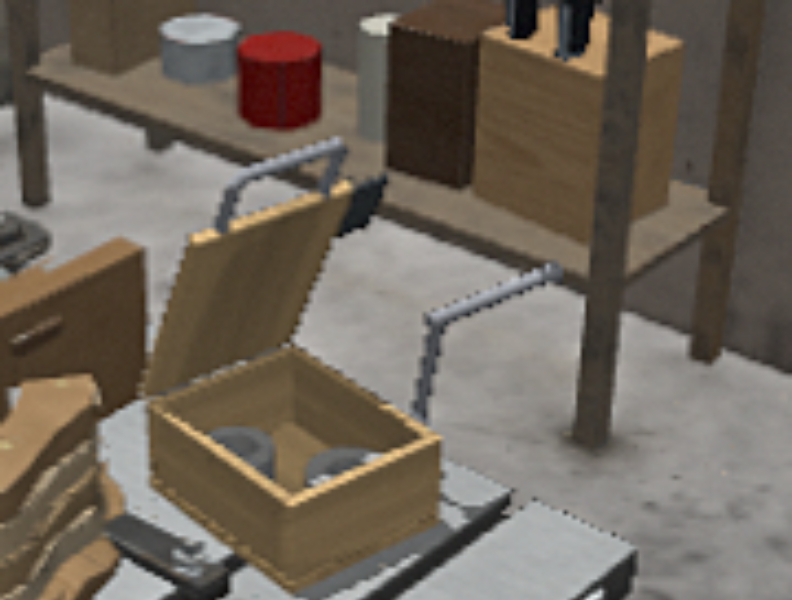

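Stay is upright-forward at its stop (pin from (435,318) to (550,270)), and the lid stands with its handle at (280,175). Back to the handle.

play_rows(
  deltas="0.034 0.035 0.01 0 0; 0.034 0.07 0.02 0 0; 0.034 0.105 0.03 0 0; 0.034 0.14 0.042 0 0; 0.034 0.167 0.051 0.005 0",
)

```text
time: 10.03
position: [0.5323, -0.2015, 0.319]
eef_rot: [0.843, 0.538, 0.0, -0.001]
contact_force: [0.7, -1.0, 0.0]
grip_width: 0.393
finger_force: 0.0
```

play_rows(
  deltas="0.034 0 0 0.015 0; 0.034 0 0 0.035 0; 0.034 0 0 0.055 0; 0.034 0 0 0.06 0; 0.034 0 0 0.06 0",
)

```text
time: 10.45
position: [0.5298, -0.2039, 0.2573]
eef_rot: [0.844, 0.537, -0.001, -0.002]
contact_force: [0.0, 0.2, 0.4]
grip_width: 0.401
finger_force: 0.0
```

```bash
python3 -c "
from h import *
rep()"
```

```text
t 10.45 grasp case [-0.0017 -0.0006  0.2543] F [0.  0.2 0.4] grip 0.0343 0.0 spin needed -0.0005 q [ 0.62  0.28 -0.44  1.82  0.14  1.07 -0.31]
```

play_rows(
  deltas="0.034 0 0.001 -0.004 0; 0 0 0.001 -0.004 0; 0 0 0.001 -0.004 0; 0 0 0.001 -0.004 0; 0 0 0.001 -0.004 0",
)

```text
time: 10.87
position: [0.5323, -0.2048, 0.2647]
eef_rot: [0.844, 0.537, 0.0, 0.001]
contact_force: [-2.5, 0.2, 7.2]
grip_width: 0.104
finger_force: 24.8
```

play_rows(
  deltas="0 0 0 0 0; 0 0 0 0 0; 0 0 0 0 0; 0 0 0 0 0; 0 0 0 0 0",
)

```text
time: 11.28
position: [0.5323, -0.2047, 0.2647]
eef_rot: [0.844, 0.537, 0.0, 0.001]
contact_force: [-2.4, 0.0, 6.8]
grip_width: 0.107
finger_force: 24.8
```

```bash
python3 -c "
from h import *
rep();g,_=here()
z0=g[2]-.07;x0=.08-g[0];print(np.arctan2(z0,x0),np.hypot(x0,z0))
f=lambda p:np.array([-.205*np.cos(p),.205*np.sin(p)])
for p in np.arange(1.17,.5,-.06): print(round(p,2),np.round((f(p)-f(1.17))*[1,-1],4))"
```

```text
t 11.28 grasp case [ 0.001  -0.0004  0.2617] F [-2.4  0.   6.8] grip 0.0092 24.779979586601257 spin needed -0.0009 q [ 0.63  0.28 -0.44  1.81  0.13  1.08 -0.3 ]
1.1797165399520437 0.2073683038958974
1.17 [ 0. -0.]
1.11 [-0.0112  0.0051]
1.05 [-0.022   0.0109]
0.99 [-0.0325  0.0174]
0.93 [-0.0426  0.0244]
0.87 [-0.0522  0.0321]
0.81 [-0.0614  0.0403]
0.75 [-0.07   0.049]
0.69 [-0.0781  0.0583]
0.63 [-0.0857  0.068 ]
0.57 [-0.0926  0.0781]
0.51 [-0.0989  0.0887]
```

play_rows(
  deltas="0 0 -0.0112 0.0051 0; 0 0 -0.022 0.011 0; 0 0 -0.0325 0.0174 0; 0 0 -0.0426 0.0244 0; 0 0 -0.0522 0.032 0",
)

```text
time: 11.7
position: [0.485, -0.1825, 0.2321]
eef_rot: [0.844, 0.537, 0.001, 0.001]
contact_force: [1.4, 0.2, 0.3]
grip_width: 0.103
finger_force: 24.8
```

```bash
python3 -c "
from h import *
rep();print(lidang())"
```

```text
t 11.7 grasp case [-5.130e-02 -2.000e-04  2.291e-01] F [1.4 0.2 0.3] grip 0.0088 24.78409767150879 spin needed -0.0009 q [ 0.64  0.22 -0.46  1.96  0.12  0.99 -0.31]
(np.float64(0.8515488930599875), np.float64(0.20630893710910964))
```

play_rows(
  deltas="0 0 -0.0075 0.0065 0; 0 0 -0.015 0.014 0; 0 0 -0.021 0.0205 0; 0 0 -0.0265 0.027 0; 0 0 -0.032 0.034 0",
)

```text
time: 12.12
position: [0.4556, -0.1687, 0.1971]
eef_rot: [0.844, 0.537, 0.0, 0.0]
contact_force: [3.8, 0.0, -0.3]
grip_width: 0.107
finger_force: 25.1
```

```bash
python3 -c "
from h import *
rep();print(lidang())"
```

```text
t 12.12 grasp case [-0.0838 -0.0002  0.1941] F [ 3.8  0.  -0.3] grip 0.0091 25.070228576660156 spin needed -0.0006 q [ 0.64  0.21 -0.46  2.06  0.12  0.9  -0.33]
(np.float64(0.619334726379957), np.float64(0.2054810900320577))
```

play_rows(
  deltas="0 0 -0.003 0.004 0; 0 0 -0.0055 0.0075 0; 0 0 -0.0075 0.011 0; 0 0 -0.009 0.0135 0; 0 0 -0.01 0.0155 0",
)

```text
time: 12.53
position: [0.4472, -0.1648, 0.1829]
eef_rot: [0.844, 0.537, 0.0, 0.0]
contact_force: [-9.5, 5.6, 45.1]
grip_width: 0.109
finger_force: 29.3
```

```bash
python3 -c "
from h import *
rep();print(lidang())"
```

```text
t 12.53 grasp case [-9.310e-02 -1.000e-04  1.799e-01] F [-9.5  5.6 45.1] grip 0.0093 29.28527981042862 spin needed -0.0007 q [ 0.63  0.22 -0.46  2.09  0.13  0.86 -0.34]
(np.float64(0.5365136313855275), np.float64(0.20500038025794518))
```

play_rows(
  deltas="0 0 0 -0.001 0; 0 0 0 -0.0015 0; 0.034 0 0 -0.0015 0; 0.034 0 0 -0.0015 0; 0.034 0 0 -0.0015 0",
)

```text
time: 12.95
position: [0.4463, -0.1649, 0.1833]
eef_rot: [0.844, 0.537, -0.0, -0.0]
contact_force: [0.4, -0.4, 0.2]
grip_width: 0.399
finger_force: 0.0
```

play_rows(
  deltas="0.034 0 0 -0.01 0; 0.034 0 0 -0.03 0; 0.034 0 0 -0.06 0; 0.034 0 0 -0.095 0; 0.034 0 0 -0.13 0",
)

```text
time: 13.37
position: [0.4461, -0.1644, 0.3155]
eef_rot: [0.843, 0.537, -0.0, -0.0]
contact_force: [1.0, -0.3, 0.3]
grip_width: 0.399
finger_force: 0.0
```

play_rows(
  deltas="0.034 -0.035 0 -0.01 0; 0.034 -0.07 0 -0.02 0; 0.034 -0.105 0 -0.03 0; 0.034 -0.14 0 -0.03 0; 0.034 -0.17 0 -0.03 0",
)

```text
time: 13.78
position: [0.3734, -0.3207, 0.345]
eef_rot: [0.844, 0.537, 0.0, 0.001]
contact_force: [0.6, -0.3, -0.2]
grip_width: 0.402
finger_force: 0.0
```

```bash
python3 - <<'E'
from h import *
rep()
for n in("scene","top"):
    c=capture(n);X=cloud(c)
    if n=="scene": cv2.imwrite('pics/s6.png',cv2.cvtColor(cv2.resize(c['pixels'][90:290,140:380],(720,600)),cv2.COLOR_RGB2BGR))
    Q=X.reshape(-1,3);Q=Q[np.isfinite(Q[:,0])];L=np.c_[(Q[:,:2]-C)@A.T,Q[:,2]]
    s=L[(L[:,1]<-.11)&(L[:,1]>-.2)&(L[:,2]>.09)&(L[:,2]<.17)&(abs(L[:,0])<.1)];print(n,"pin",len(s),np.median(s,0) if len(s) else 0)
    h=L[(abs(L[:,1])<.03)&(L[:,2]>.14)&(L[:,2]<.2)&(abs(L[:,0]+.092)<.02)];print("handle",len(h),np.median(h,0) if len(h) else 0)
E
```

```text
t 13.78 grasp case [-0.0941 -0.1727  0.342 ] F [ 0.6 -0.3 -0.2] grip 0.0343 0.0 spin needed -0.0016 q [ 0.87  0.06 -0.3   1.87  0.02  1.21  0.12]
scene pin 93 [-0.05332339 -0.15412533  0.14752324]
handle 69 [-0.09468224  0.00064956  0.18551019]
top pin 143 [-0.05221193 -0.1515069   0.14438999]
handle 94 [-0.09364233  0.00061127  0.18184362]
```

View pics/s6.png

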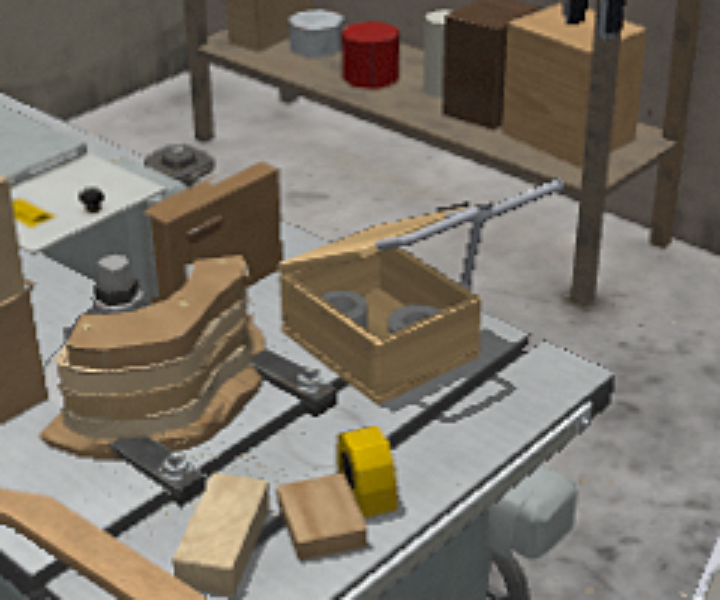

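The lid rests on the raised stay (catch plate and pin near (480,210)), and the bystanders haven't moved. I'll wait briefly to settle, then hand in.

play_rows(
  deltas="0.034 0 0 0 0; 0.034 0 0 0 0; 0.034 0 0 0 0; 0.034 0 0 0 0; 0.034 0 0 0 0",
)

```text
time: 14.3
position: [0.3751, -0.3181, 0.3436]
eef_rot: [0.843, 0.538, 0.0, -0.0]
contact_force: [-0.2, 0.8, -0.4]
grip_width: 0.401
finger_force: 0.0
```

play_rows(
  deltas="0.034 0 0 0 0; 0.034 0 0 0 0; 0.034 0 0 0 0; 0.034 0 0 0 0; 0.034 0 0 0 0",
)

```text
time: 14.72
position: [0.3747, -0.3188, 0.3435]
eef_rot: [0.844, 0.537, 0.0, -0.0]
contact_force: [-0.1, -0.9, 0.1]
grip_width: 0.403
finger_force: 0.0
```

```bash
python3 - <<'E'
from h import *
c=capture("top");Q=cloud(c).reshape(-1,3);Q=Q[np.isfinite(Q[:,0])];L=np.c_[(Q[:,:2]-C)@A.T,Q[:,2]]
h=L[(abs(L[:,1])<.03)&(L[:,2]>.14)&(L[:,2]<.2)&(abs(L[:,0]+.092)<.02)];m=np.median(h,0);print(m)
if abs(m[2]-.1818)<.003: print(ticket.job_done())
E
```

```text
[-0.09413254 -0.00042323  0.18279515]
the job is handed in; nothing more can be done
None
```

The lid is propped at about 0.53 rad, its catch plate on the stay, which is at its stop; nothing else was moved, and the job was handed in at about 15 s with the robot clear (no verdict was returned).

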